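Index the carving turntable to the red station

TASK

The carving blank on the green indexing turntable has to be turned to its next position. Pull the sprung index pin up by its black knob, swing the arm round to the station with the red tag and let the pin spring fully home in that station's hole. The hole is only roughly at its mark, so feel for it: slide the pin over the face until it drops in, never forcing or jamming the pin with more than 30 N. Leave the knob free and do not disturb the wax tin, the sanding block and the red-handled gouge.

Things in the scene. Friction and masses are not known exactly. Their poses are not given: they have to be found in the camera images.
- index_base: Green round cast base of the indexing turntable, 240 mm across, 24 mm high, fixed to the table. Origin at the centre of its underside, z up along the turntable's axis; its own -x axis points (roughly towards the robot) at the home station, where the pin sits at the start. Flat steel index shoes lie in the rim, one per station, their face 26 mm above the table, each with one hole for the pin.
- pivot (a point): Point on the turntable's axis, 38 mm above the table, on top of its wooden faceplate (112 mm across), which carries a red-brown blank 45x50x45 mm, top 83 mm above the table. A grey arm on the faceplate carries the index pin and knob at a radius of 85 mm.
- turntable (a joint): Turntable angle about the base's z, rad. 0 is home; positive is counter-clockwise from above, the arm going to the robot's right: knob and pin stand 85 mm from the axis in direction (-cos q, -sin q) of the base frame. Right mark +0.873, left mark -0.873, stops at +-1.2. Stiff bearing (0.12 N m, 1.4 N at the knob): it stays where it is left.
- plunger (a joint): Lift of the sprung pin, m. 0 fully down in a hole; 0.008 tip on a shoe's face, above that it clears the shoes; stop at 0.014. Spring force 6 N at 0, 8.4 N at 0.008, 10.2 N at 0.014. Flat-ended, 8 mm wide. Let go over a hole it drops in; let go beside it, it stands on the face and slides along with some 3 to 7 N of push on knob or arm; where it drops in, the arm stops dead.
- knob_top (a point): Centre of the top of the black round pull knob (red band) on the arm's outer end, 75 mm above the table with the pin down. The knob is an upright cylinder 24 mm in diameter and 24 mm high, its underside 2 mm above a 21 mm wide bush. It rises with the pin and goes round with the arm.
- station_left (a point): White mark of the left station (robot's left) on top of the rim, 108 mm from the axis, at turntable angle -0.873 (50 degrees). The shoe there was clamped by hand: its hole, 9.6 mm wide, lies up to 0.11 rad (9 mm of arc) to either side of the mark, at radius 85 mm; its true place is not reported. The shoe's face reaches 30 mm along the arc to each side of the hole.
- station_right (a point): White mark of the right station (robot's right) on top of the rim, 108 mm from the axis, at turntable angle +0.873 (50 degrees). Its shoe is like the left one: hole 9.6 mm wide, anywhere up to 0.11 rad (9 mm of arc) to either side of the mark, not reported; face 30 mm to each side of the hole.
- red_tag: Red round tag, 18 mm across and 6 mm high, fixed on the base's rim at the left or the right station mark: that station is the one wanted. Origin at the centre of its underside.
- white_tag: White round tag of the same size, fixed at the mark of the other station, which is not wanted.
- wax_tin: Round wax tin with a green lid, 72 mm across, 28 mm high, loose on the table; bystander. Origin at the centre of its underside.
- sanding_block: Wooden sanding block 56x90x32 mm, loose; bystander. Origin at the centre of its underside.
- gouge_1: Carving gouge with a dark red handle, 27x225x26 mm, loose, lying; bystander. Origin at the centre of its underside.

How it is judged:
On the way, in this order (a step that is already met when the one before it is completed fails the run):
1. the index pin is pulled up clear of the home hole (value of joint plunger above 0.0085 m), for 0.1 s.
2. the arm is swung off the home station towards the red tag's station (((horizontal distance between red_tag and station_left below 0.02 m and value of joint turntable below -0.4 rad) or (horizontal distance between red_tag and station_right below 0.02 m and value of joint turntable above 0.4 rad))), for 0.1 s.
At the end, for the whole second after the job is handed in: The turntable stands at the station that carries the red tag (within 0.14 rad of its mark), with the index pin fully down in that station's hole (lift under 2 mm), and nothing moves (((horizontal distance between red_tag and station_left below 0.02 m and value of joint turntable between -1.0127 and -0.7327 rad) or (horizontal distance between red_tag and station_right below 0.02 m and value of joint turntable between 0.7327 and 1.0127 rad)) and value of joint plunger between -0.002 and 0.002 m and velocity of joint turntable between -0.02 and 0.02 rad/s and velocity of joint plunger between -0.005 and 0.005 m/s); the robot touches nothing.
It fails at once if the index pin is forced: more than 30 N on it (contact force between plunger_c1 and anything else above 30 N).
It fails at once if the wax tin is disturbed (moved more than 20 mm) (distance of wax_tin from where it was at the start of the episode above 0.02 m).
It fails at once if the sanding block is disturbed (moved more than 20 mm) (distance of sanding_block from where it was at the start of the episode above 0.02 m).
It fails at once if the gouge is disturbed (moved more than 20 mm) (distance of gouge_1 from where it was at the start of the episode above 0.02 m).
It also fails if it takes over 35 s, if anything falls off the work surface, if the arm or the gripper's body presses on something with over 40 N, if the wrist force passes 120 N, or if a joint passes its speed limit or range.

ROBOT

A 6-joint arm with a two-finger parallel gripper is mounted at the origin on a cart in front of the work surface, level with it; the furniture and walls round the work are solid. World frame = base frame: x ahead of the robot, y to its left, z up, the work surface at z = 0. Lengths are in m, angles in rad, forces in N, time in s.
With the tool pointing down it reaches from about 0.425 to 1.125 m from the base axis. Payload 14.9 kg.
Tool frame: the origin (TCP) lies at the very end of the fingers, on their centre line; the grasp point (between the pads) lies 19 mm behind it; z points along the fingers, y is the line along which they close (so a half turn about z gives the same grasp; the last joint's range is limited). The gripper opens to 91 mm and grips with 3 to 60 N. Pads are 32 mm wide; open, the fingers measure 118 mm over their backs; the gripper's body (76 mm by 178 mm) begins 60 mm behind the grasp point.
Start: joints at [1.192, 0.379, 1.734, -0, 1.028, -0.033], TCP at [0.237, 0.659, 0.179] pointing down, gripper open.
Joint ranges: [-2.77, 2.77], [-0.74, 2.19], [0, 2.66], [-1.06, 4.2], [0.31, 2.87], [-3.08, 3.08]. Speed limits (rad/s): [1.89, 1.89, 2.39, 3.14, 3.14, 3.14].

INTERFACE

Orientations are given as a rotation vector (axis times angle).
In Python, from workcell import r gives the robot as it stands. The module is installed in compiled form; this text tells all that it offers.
- The arm moves only by the tool carry_out, never from a script. Its argument "steps" is a list of rows, each a list of 5 numbers: the finger opening in m, from 0 to 0.0912, then the shift along the world's x, y, z in m, then the turn about the world's z in rad. A call has 1 to 20 rows; each row shifts and turns the commanded pose from where the row before left it; what a row does not reach is not made up. A row lasts 1/12 s, in which the tool goes at most 41.7 mm and 7.16 degrees, less where a joint would pass 70% of its speed; a pose out of reach is approached as far as the arm can. A call is refused whole if a number of a shift passes 0.0417 or a number of a turn 0.125, either way. A call with a gripper value outside its range is refused whole. The fingers move at their own pace and stop on an object; "force" is the grip in N (left out, the last holds). Time passes only in rows, so rows that do not move let the fingers close. It gives the time, the measured TCP pose, the force, the opening and the grip force at its end, in the units of the state.
- r.get_state(): the state, without advancing time (a new reading comes with each control period).
- r.get_image(name): name is "scene" or "top"; returns the picture (480x640x3 uint8, red, green, blue); there is no depth.
- r.calibration(name): a dict with "fx", "fy", "cx", "cy" (pixels), "T" (4x4, takes a point from camera to world coordinates). Camera axes: x right, y down, z forward; pixel columns grow to the right and rows downward; lengths in m; the calibration is good to about 2 mm. A picture is of the moment at which its call begins. calibration takes no time and is no camera call.
- r.job_done(): hands the job in; it is judged then, once.
The state is a dict: "t": time; "q": joint angles; "qvel": joint speeds; "joint_efforts": joint torques, N m; "position": TCP position; "tcp_rot": TCP orientation; "contact_force": force on the tool from outside, world axes, zero at the start; "torque": the same for the moment, N m; "opening": opening from 0.0 (shut) to 1.0 (fully open); "gripper_force": force on a finger pad.
Only numpy, scipy, OpenCV 4.12 (cv2) and the standard library are available. Lean on these libraries where they do the work, as an engineer would, in place of code of your own. Each camera call takes 0.05 s, during which the arm holds its last target. There are 200 camera calls.

## Working session

There is one attempt and no reset: what is moved stays moved. The work goes in short steps, Python scripts to look and compute and a tool call to move; the robot and the scene stay as the last step left them, time stands still between calls to the robot, and variables do not carry over. Pictures are saved under pics/ and viewed, at most 10 in all, crops included, and the job is handed in when it is done.

Besides the shell and the picture viewer there is one more tool, called by a JSON object that holds its "fn" and its "kwargs", one argument or row to a line. carry_out: Moves the arm, as the interface text tells. Its arguments: {"type":"object","properties":{"steps":{"type":"array","items":{"type":"array","items":{"type":"number"}}},"force":{"type":"number"}},"required":["steps"]}

```bash
mkdir -p pics; python3 - <<'E'
from workcell import r
import cv2,numpy as np
np.set_printoptions(precision=4,suppress=True)
for n in("scene","top"):
    im=r.get_image(n);cv2.imwrite(f"pics/{n}0.png",im[:,:,::-1]);c=r.calibration(n);print(n,c)
print(r.get_state())
E
```

```text
scene {'fx': 446.021749849071, 'fy': 446.021749849071, 'cx': 322.36986975809003, 'cy': 242.61614361923472, 'T': array([[ 0.828 , -0.3808,  0.4116,  0.1658],
       [-0.5606, -0.5506,  0.6185, -0.6921],
       [-0.0089, -0.7428, -0.6694,  0.7008],
       [ 0.    ,  0.    ,  0.    ,  1.    ]])}
top {'fx': 483.9778018445607, 'fy': 483.9778018445607, 'cx': 320.0849536172186, 'cy': 236.58834832040728, 'T': array([[-0.0268, -0.9951,  0.0956,  0.4096],
       [-0.9995,  0.0284,  0.0154, -0.1607],
       [-0.0181, -0.0951, -0.9953,  1.3234],
       [ 0.    ,  0.    ,  0.    ,  1.    ]])}
{'t': 0.1, 'q': array([ 1.1917,  0.3794,  1.7347,  0.    ,  1.0285, -0.0333]), 'qvel': array([ 0.0002, -0.0002, -0.0004, -0.0016,  0.0002, -0.0001]), 'joint_efforts': array([  0.0036, -76.5028, -43.5294,   0.0653,   0.0399,  -0.    ]), 'position': array([0.2371, 0.6582, 0.1784]), 'tcp_rot': array([-0.5405, -3.0945,  0.0015]), 'contact_force': array([-1.3513,  0.2077, -0.0052]), 'torque': array([ 0.0135, -0.0589,  0.0201]), 'gripper_force': 0.0, 'opening': 0.9991566822228333}
```

View pics/top0.png

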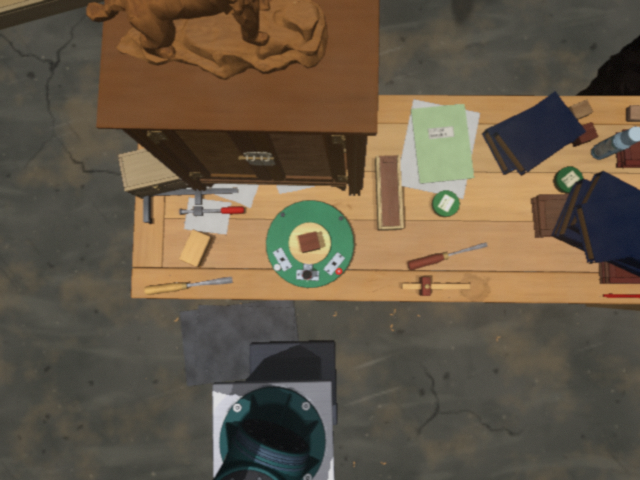

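View pics/scene0.png

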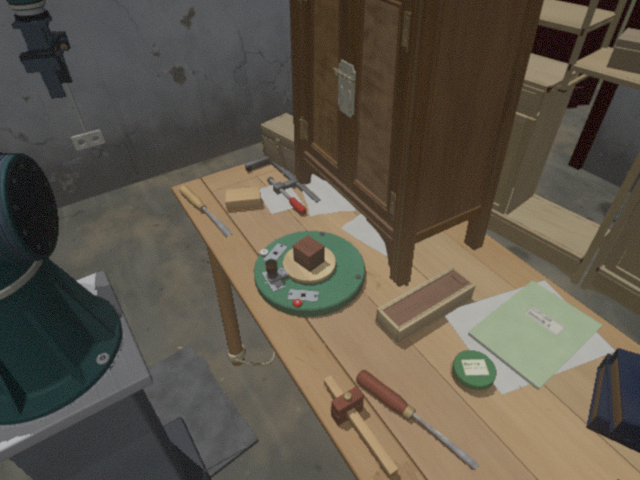

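The top view shows the turntable at about (311,243), with the knob at (308,271), the red tag at (339,271) on the robot's right and the white tag at (276,267). The scene view agrees, with the red tag at (298,303) and the knob at (271,268). The cabinet stands behind the turntable, and the gouge and tin are well off to the right.

```bash
cat > h.py <<'E'
from workcell import r
import cv2,numpy as np
np.set_printoptions(precision=4,suppress=True)
def ray(n,p):
    c=r.calibration(n);T=c["T"];d=T[:3,:3]@[(p[0]-c["cx"])/c["fx"],(p[1]-c["cy"])/c["fy"],1]
    return T[:3,3],d
def plane(n,p,z):
    o,d=ray(n,p);return o+d*(z-o[2])/d[2]
def proj(n,P):
    c=r.calibration(n);T=c["T"];v=T[:3,:3].T@(np.array(P)-T[:3,3]);return v[0]/v[2]*c["fx"]+c["cx"],v[1]/v[2]*c["fy"]+c["cy"]
def blob(m,box):
    k=np.zeros_like(m);a,b,c,d=box;k[b:d,a:c]=m[b:d,a:c]
    n,l,s,ce=cv2.connectedComponentsWithStats(k);i=1+np.argmax(s[1:,4]);return ce[i],s[i],(l==i)
E
python3 - <<'E'
from h import *
B={"top":(255,190,365,295),"scene":(245,220,375,325)}
big=[]
for n in B:
    im=cv2.imread(f"pics/{n}0.png");h=cv2.cvtColor(im,cv2.COLOR_BGR2HSV)
    g=cv2.inRange(h,(60,90,30),(90,255,255));_,s,m=blob(g,B[n])
    hull=cv2.convexHull(cv2.findContours(m.astype(np.uint8),0,2)[0][0])
    P=np.array([plane(n,p,.024)[:2] for p in hull[:,0]])
    if n=="top":
        A=np.c_[2*P,np.ones(len(P))];x=np.linalg.lstsq(A,(P**2).sum(1),rcond=None)[0];print("base c",x[:2],"R",np.sqrt(x[2]+x[:2]@x[:2]))
    red=cv2.inRange(h,(0,180,130),(8,255,255))|cv2.inRange(h,(172,180,130),(180,255,255))
    b=(325,255,350,285) if n=="top" else (285,290,310,315)
    c,s,_=blob(red,b);print(n,"red",c,s,plane(n,c,.03))
    dk=cv2.inRange(h,(0,0,0),(180,255,70));b=(295,260,322,285) if n=="top" else (262,255,285,285)
    c,s,_=blob(dk,b);print(n,"knob",c,s,plane(n,c,.075 if n=="top" else .063))
    a=B[n];q=im[a[1]:a[3],a[0]:a[2]];big.append(cv2.resize(q,(400,380),interpolation=cv2.INTER_CUBIC))
cv2.imwrite("pics/big.png",np.hstack(big))
E
```

```text
base c [ 0.5169 -0.1118] R 0.11587479323920204
top red [339.3333 272.5   ] [337 271   5   3   6] [ 0.4362 -0.1894  0.03  ]
top knob [306.7333 273.9556] [303 271   8   7  45] [ 0.4338 -0.1044  0.075 ]
scene red [299.4 303.4] [298 302   3   3   5] [ 0.4419 -0.1936  0.03  ]
scene knob [272.0316 272.5158] [266 267  12  12  95] [ 0.4256 -0.1194  0.063 ]
```

View pics/big.png

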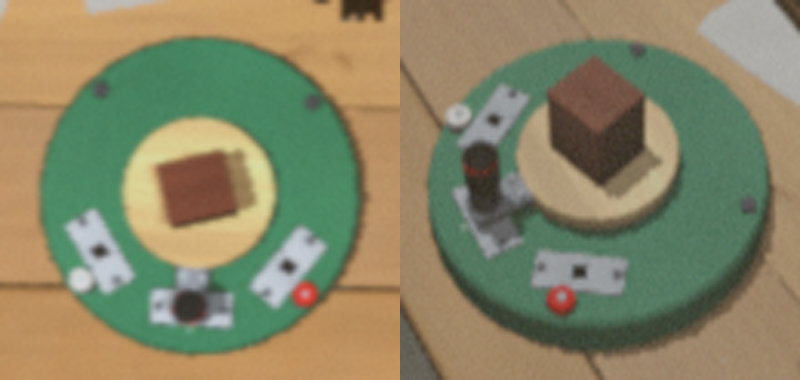

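The crop shows the red tag at the right station. The shoes' dark holes are visible: in the top crop the right hole is at about (289,266), the left hole at (99,251) and the knob top at (188,304). In the scene crop the knob top is at about (81,152), the right hole at (179,272) and the left hole at (94,120).

```bash
python3 - <<'E'
from h import *
t=lambda u,v:((u+.5)*110/400+255-.5,(v+.5)*105/380+190-.5)
s=lambda u,v:((u+.5)*130/400+245-.5,(v+.5)*105/380+220-.5)
C={}
for k,a,b,z in(("knob",(188,304),(81,152),.075),("holeR",(289,266),(179,272),.026),("holeL",(99,251),(94,120),.026),("red",(305,294),(161,298),.03),("white",(81,279),(58,115),.03),("plate",(200,191),(197,157+0),.038)):
    A=plane("top",t(*a),z);B=plane("scene",s(*b),z);print(k,A,B)
    # two-ray closest
    o1,d1=ray("top",t(*a));o2,d2=ray("scene",s(*b));x=np.linalg.lstsq(np.c_[d1,-d2],o2-o1,rcond=None)[0];print("   tri",(o1+d1*x[0]+o2+d2*x[1])/2)
    C[k]=(A[:2]+B[:2])/2
# axis from tags: radius 108 at +-50deg => midpoint/chord
for nm,i in(("top",0),("scene",1)):
    f=lambda a,b:plane("top",t(*a),.03)[:2] if i==0 else plane("scene",s(*b),.03)[:2]
    R=f((305,294),(161,298));L=f((81,279),(58,115));d=R-L;n=np.array([-d[1],d[0]])/np.linalg.norm(d)
    n=n if n[0]>0 else -n
    c=(R+L)/2+n*.108*np.cos(.873);print(nm,"chord",np.linalg.norm(d),2*.108*np.sin(.873),"axis",c,"yaw",np.arctan2(n[1],n[0]))
    yaw=np.arctan2(n[1],n[0])
    for k in("knob","holeR","holeL"):
        v=-(C[k]-c);print(k,np.hypot(*v),"q",np.arctan2(v[1],v[0])-yaw)
E
```

```text
knob [ 0.4347 -0.1034  0.075 ] [ 0.4339 -0.1024  0.075 ]
   tri [ 0.4342 -0.1032  0.0756]
holeR [ 0.4617 -0.1763  0.026 ] [ 0.461  -0.1755  0.026 ]
   tri [ 0.4613 -0.1761  0.0264]
holeL [ 0.4767 -0.0364  0.026 ] [ 0.4762 -0.0372  0.026 ]
   tri [ 0.4767 -0.0363  0.0251]
red [ 0.4406 -0.1873  0.03  ] [ 0.4399 -0.1878  0.03  ]
   tri [ 0.4404 -0.1873  0.0291]
white [ 0.4561 -0.0231  0.03  ] [ 0.4554 -0.0225  0.03  ]
   tri [ 0.4557 -0.0229  0.0302]
plate [ 0.5182 -0.1125  0.038 ] [ 0.5134 -0.1166  0.038 ]
   tri [ 0.5177 -0.1118  0.0319]
top chord 0.16493884381742321 0.16551215444617992 axis [ 0.5174 -0.1118] yaw -0.0943060980108058
knob 0.08362402620975026 q -0.011350639145768018
holeR 0.08520584633127445 q 0.9466378334872967
holeL 0.08545942599421319 q -0.9760025928540673
scene chord 0.1660503598554788 0.16551215444617992 axis [ 0.5167 -0.1116] yaw -0.0930724731002624
knob 0.08289687936465037 q -0.01201991601853146
holeR 0.08482815666330441 q 0.952733811373873
holeL 0.08500862986247314 q -0.9839528186386635
```

Both views agree to about 1 mm. The axis is at (0.517,-0.112) with yaw -0.094, the knob is at (0.433,-0.104) with its top at z 0.075, and the right-hand hole is at q of about 0.95. The tool's y must turn +0.25 so the fingers close tangentially.

{"fn": "carry_out", "kwargs": {
  "steps": [
    [0.0912,0.014,-0.028,0,0.02],
    [0.0912,0.014,-0.028,0,0.02],
    [0.0912,0.014,-0.028,0,0.02],
    [0.0912,0.014,-0.028,0,0.02],
    [0.0912,0.014,-0.028,0,0.02],
    [0.0912,0.014,-0.028,0,0.02],
    [0.0912,0.014,-0.028,0,0.02],
    [0.0912,0.014,-0.028,0,0.02],
    [0.0912,0.014,-0.028,0,0.02],
    [0.0912,0.014,-0.028,0,0.02],
    [0.0912,0.014,-0.028,0,0.02],
    [0.0912,0.014,-0.028,0,0.02],
    [0.0912,0.014,-0.028,0,0.01]
  ]
}}

```text
t: 1.18
position: [0.4195, 0.2931, 0.1788]
tcp_rot: [-0.148, -3.138, 0.0]
contact_force: [0.7, 0.1, -0.2]
opening: 0.997
gripper_force: 0.0
```

{"fn": "carry_out", "kwargs": {
  "steps": [
    [0.0912,0.001,-0.03,0,0],
    [0.0912,0.001,-0.03,0,0],
    [0.0912,0.001,-0.03,0,0],
    [0.0912,0.001,-0.03,0,0],
    [0.0912,0.001,-0.03,0,0],
    [0.0912,0.001,-0.03,0,0],
    [0.0912,0.001,-0.03,0,0],
    [0.0912,0.001,-0.03,0,0],
    [0.0912,0.001,-0.03,0,0],
    [0.0912,0.001,-0.03,0,0],
    [0.0912,0.001,-0.03,0,0],
    [0.0912,0.001,-0.03,0,0],
    [0.0912,0.001,-0.03,0,0],
    [0.0912,0,0,0,0],
    [0.0912,0,0,0,0]
  ]
}}

```text
t: 2.43
position: [0.432, -0.0964, 0.1788]
tcp_rot: [-0.155, -3.137, -0.0]
contact_force: [0.7, 0.0, -0.7]
opening: 1.0
gripper_force: 0.0
```

{"fn": "carry_out", "kwargs": {
  "steps": [
    [0.0912,0.001,-0.0075,-0.025,0],
    [0.0912,0,0,-0.025,0],
    [0.0912,0,0,-0.025,0],
    [0.0912,0,0,-0.02,0],
    [0.06,0,0,-0.017,0],
    [0.05,0,0,-0.014,0],
    [0.04,0,0,0,0],
    [0.036,0,0,0,0],
    [0.036,0,0,0,0]
  ],
  "force": 6
}}

```text
t: 3.18
position: [0.4336, -0.1025, 0.0536]
tcp_rot: [0.149, 3.138, -0.0]
contact_force: [0.4, 0.2, 0.6]
opening: 0.665
gripper_force: 0.0
```

```bash
python3 - <<'E'
from h import *
print(r.get_state())
a=r.get_image("top")[190:295,255:365,::-1];b=r.get_image("scene")[220:325,225:375,::-1]
cv2.imwrite("pics/b2.png",np.hstack([cv2.resize(a,(400,380),interpolation=2),cv2.resize(b,(400,380),interpolation=2)]))
E
```

```text
{'t': 3.1833, 'q': array([-0.2845,  0.1929,  2.2853,  0.    ,  0.6629, -1.7602]), 'qvel': array([-0.0058, -0.013 , -0.0044, -0.0008, -0.0023, -0.0021]), 'joint_efforts': array([  0.1284, -44.9488, -28.9434,  -0.027 ,   0.0645,   0.0127]), 'position': array([ 0.4336, -0.1025,  0.0536]), 'tcp_rot': array([ 0.1493,  3.1376, -0.0002]), 'contact_force': array([0.3587, 0.162 , 0.556 ]), 'torque': array([ 0.0236, -0.0118,  0.0286]), 'gripper_force': 0.0, 'opening': 0.6651866144801382}
```

View pics/b2.png

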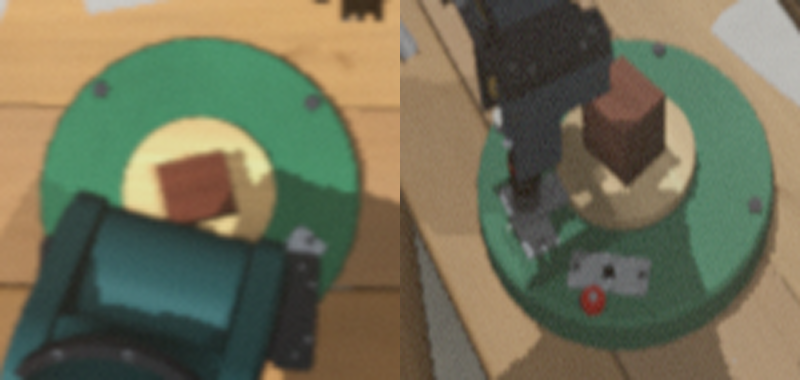

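The fingers straddle the knob, which shows between them at about (525,180) in the right half. I'll close gently.

{"fn": "carry_out", "kwargs": {
  "steps": [
    [0.03,0,-0.001,-0.001,0],
    [0.026,0,0,0,0],
    [0.022,0,0,0,0],
    [0.02,0,0,0,0],
    [0.018,0,0,0,0],
    [0.016,0,0,0,0],
    [0.016,0,0,0,0],
    [0.016,0,0,0,0]
  ],
  "force": 6
}}

```text
t: 3.95
position: [0.4333, -0.1039, 0.0519]
tcp_rot: [-0.15, -3.138, -0.0]
contact_force: [0.4, 0.9, 0.2]
opening: 0.175
gripper_force: 0.0
```

```bash
python3 - <<'E'
from h import *
print(r.get_state()["opening"], proj("scene",[.4333,-.1039,.0519]),proj("scene",[.4333,-.1039,.075]))
b=r.get_image("scene")[195:315,215:335,::-1]
cv2.imwrite("pics/b3.png",cv2.resize(b,(600,600),interpolation=2))
E
```

```text
0.17502865577882668 (np.float64(272.0558184582783), np.float64(270.2723205391783)) (np.float64(271.08185541700414), np.float64(262.1787992825427))
```

View pics/b3.png

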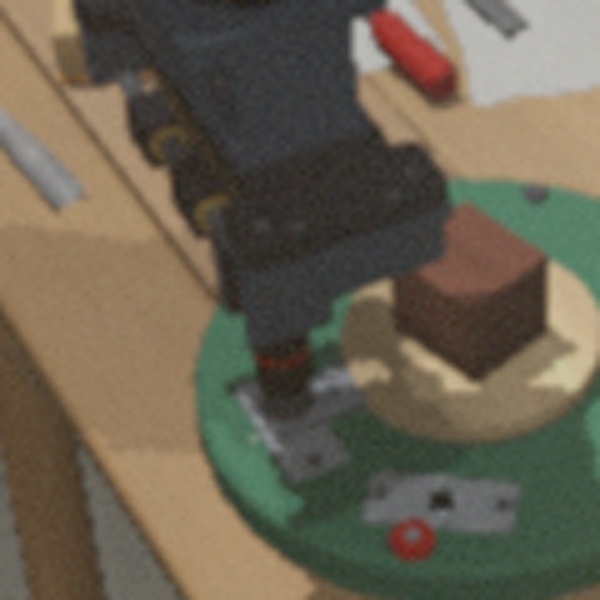

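```bash
python3 - <<'E'
from h import *
im=r.get_image("scene")[:,:,::-1].copy()
x0,y0,k=215,195,5
b=cv2.resize(im[195:315,215:335],(600,600),interpolation=2)
b=cv2.convertScaleAbs(b,alpha=1.8,beta=20)
a=np.array([.4333,-.1039,.0519]);t=np.array([np.cos(1.477),np.sin(1.477),0]);rd=np.array([t[1],-t[0],0])
def dot(P,c): 
    u,v=proj("scene",P);cv2.circle(b,(int((u-x0+.5)*k),int((v-y0+.5)*k)),3,c,-1)
for s in(-.008,-.022):
  for w in(-.016,.016):
    for h in(0,.03): dot(a+t*s+rd*w+[0,0,h],(0,255,255) if s==-.008 else (0,255,0))
for s in(-12,12):
  for h in(.051,.075): dot([.4333+s*.001*.74,-.1039-s*.001*.67,h],(255,0,255))
cv2.imwrite("pics/b4.png",b)
print(proj("scene",[.43,-.141,.0536]))
E
```

```text
(np.float64(279.72550332069505), np.float64(281.38702487993044))
```

View pics/b4.png

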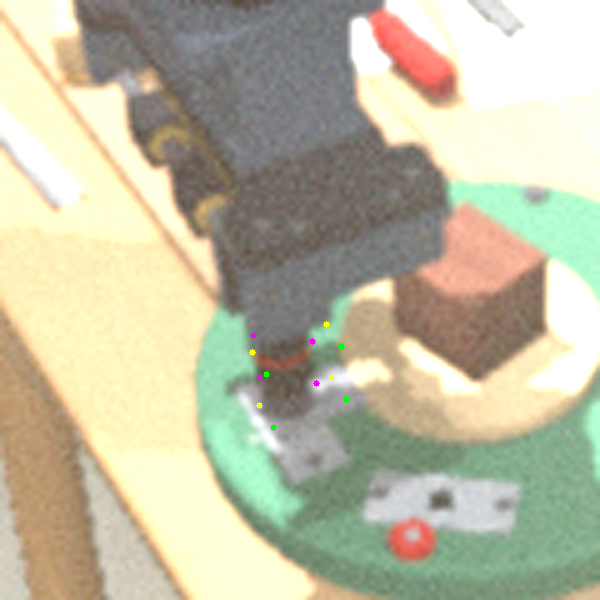

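The drawn points show that the real fingertips end about 12 px above where the pose puts them, and the knob is still bare with its band at about (272,267). I'll check the body corners' expected pixels too.

```bash
python3 - <<'E'
from h import *
a=np.array([.4333,-.1039,0]);t=np.array([np.cos(1.477),np.sin(1.477),0]);rd=np.array([t[1],-t[0],0])
for s in(-.089,.089):
  for w in(-.038,.038):
    u,v=proj("scene",a+t*s+rd*w+[0,0,.131]);print(s,w,((u-215)*5),(v-195)*5)
print("swapped")
for s in(-.038,.038):
  for w in(-.089,.089):
    u,v=proj("scene",a+t*s+rd*w+[0,0,.131]);print(s,w,((u-215)*5),(v-195)*5)
E
```

```text
-0.089 -0.038 270.1896905357941 414.42038719899784
-0.089 0.038 462.3708743327157 340.1087668241266
0.089 -0.038 92.76208814805216 134.13048323345478
0.089 0.038 265.91389445485106 77.24132223043824
swapped
-0.038 -0.089 82.13723347060721 374.531675112259
-0.038 0.089 519.1103297356917 213.7479307972096
0.038 -0.089 12.818631197231696 249.95999453055546
0.038 0.089 430.71464673347236 106.50653722313422
```

The top view puts the gripper over the knob laterally, but the scene view shows the tips about 30 mm higher than reported, above the knob, so they closed on air. I'll open and feel downwards in small steps while watching the force.

{"fn": "carry_out", "kwargs": {
  "steps": [
    [0.05,0,0,0,0],
    [0.05,0,0,0,0],
    [0.05,0,0,0,0],
    [0.05,0,0,0,0],
    [0.05,0,0,-0.004,0],
    [0.05,0,0,-0.004,0],
    [0.05,0,0,-0.004,0],
    [0.05,0,0,0,0]
  ],
  "force": 6
}}

```text
t: 4.72
position: [0.4327, -0.1038, 0.039]
tcp_rot: [-0.15, -3.137, -0.0]
contact_force: [0.2, -0.1, -0.6]
opening: 0.549
gripper_force: 0.0
```

```bash
python3 - <<'E'
from h import *
s=r.get_state();print(s["position"],s["contact_force"],s["opening"],s["q"],s["joint_efforts"])
b=r.get_image("scene")[195:315,215:335,::-1]
b=cv2.convertScaleAbs(cv2.resize(b,(600,600),interpolation=2),alpha=1.8,beta=20)
a=s["position"];t=np.array([np.cos(1.477),np.sin(1.477),0]);rd=np.array([t[1],-t[0],0])
for sg in(-.025,-.036,.025):
  for w in(-.016,.016):
    u,v=proj("scene",a+t*sg+rd*w);cv2.circle(b,(int((u-214.5)*5),int((v-194.5)*5)),3,(0,255,255),-1)
cv2.imwrite("pics/b5.png",b)
E
```

```text
[ 0.4327 -0.1038  0.039 ] [ 0.2133 -0.1004 -0.5804] 0.5488641203974612 [-0.2877  0.2241  2.2875 -0.      0.6313 -1.7627] [ -0.0344 -47.9432 -28.916   -0.0306  -0.1792  -0.0008]
```

View pics/b5.png

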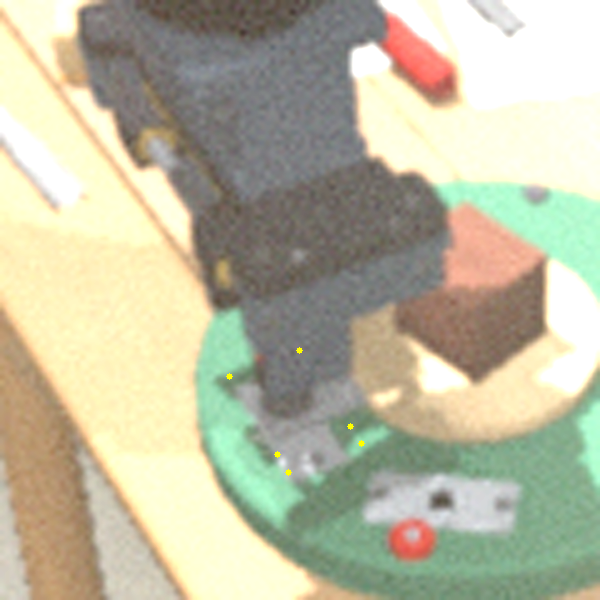

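The near finger now covers the knob's upper part, with its tip at about (272,272) and still some 25–30 mm above the reported height. So the measured z does not match the real tip. I'll go down another 16 mm, watching the force, then close softly.

{"fn": "carry_out", "kwargs": {
  "steps": [
    [0.05,0.001,0,-0.004,0],
    [0.05,0,0,-0.004,0],
    [0.05,0,0,-0.004,0],
    [0.05,0,0,-0.004,0],
    [0.05,0,0,0,0]
  ],
  "force": 6
}}

```text
t: 5.18
position: [0.4337, -0.1038, 0.0231]
tcp_rot: [-0.15, -3.137, -0.0]
contact_force: [-1.0, -0.5, -0.8]
opening: 0.551
gripper_force: 0.0
```

{"fn": "carry_out", "kwargs": {
  "steps": [
    [0.04,0,0,0,0],
    [0.032,0,0,0,0],
    [0.028,0,0,0,0],
    [0.026,0,0,0,0],
    [0.024,0,0,0,0],
    [0.022,0,0,0,0],
    [0.02,0,0,0,0],
    [0.02,0,0,0,0]
  ],
  "force": 6
}}

```text
t: 5.85
position: [0.4344, -0.1039, 0.024]
tcp_rot: [0.15, 3.138, -0.0]
contact_force: [-0.6, 0.4, 1.8]
opening: 0.258
gripper_force: 6.0
```

The knob is gripped: opening 23.5 mm, force 6 N, nearly no side load. I'll grip harder and lift 11 mm.

{"fn": "carry_out", "kwargs": {
  "steps": [
    [0.018,0,0,0,0],
    [0.018,0,0,0,0],
    [0.018,0,0,0.003,0],
    [0.018,0,0,0.003,0],
    [0.018,0,0,0.003,0],
    [0.018,0,0,0.002,0],
    [0.018,0,0,0,0],
    [0.018,0,0,0,0]
  ],
  "force": 25
}}

```text
t: 6.52
position: [0.4344, -0.1039, 0.035]
tcp_rot: [0.15, 3.138, -0.0]
contact_force: [4.7, 0.3, -9.6]
opening: 0.255
gripper_force: 25.0
```

The pin is lifted by 11 mm and the spring force matches. I'll swing it round the arc in two halves, turning the tool along with it.

{"fn": "carry_out", "kwargs": {
  "steps": [
    [0.018,-0.0004,-0.0074,0,0.087],
    [0.018,0.0003,-0.0074,0,0.087],
    [0.018,0.0009,-0.0073,0,0.087],
    [0.018,0.0015,-0.0072,0,0.087],
    [0.018,0.0022,-0.0071,0,0.087],
    [0.018,0,0,0,0],
    [0.018,0,0,0,0]
  ]
}}

```text
t: 7.1
position: [0.4389, -0.1405, 0.0348]
tcp_rot: [-0.528, 3.097, 0.0]
contact_force: [6.0, 1.8, -9.7]
opening: 0.255
gripper_force: 25.0
```

{"fn": "carry_out", "kwargs": {
  "steps": [
    [0.018,0.0033,-0.0068,0,0.087],
    [0.018,0.0034,-0.0066,0,0.087],
    [0.018,0.0039,-0.0063,0,0.087],
    [0.018,0.0045,-0.0059,0,0.087],
    [0.018,0.0049,-0.0055,0,0.087],
    [0.018,0,0,0,0],
    [0.018,0,0,0,0]
  ]
}}

```text
t: 7.68
position: [0.4581, -0.171, 0.0345]
tcp_rot: [1.182, -2.91, -0.002]
contact_force: [3.4, 4.1, -9.7]
opening: 0.254
gripper_force: 25.0
```

The arm is at about q = 0.87, 6 mm short of the seen hole. I'll set the pin down on the shoe's face and free the knob by about 2.5 mm each side.

{"fn": "carry_out", "kwargs": {
  "steps": [
    [0.018,0,0,-0.0015,0],
    [0.018,0,0,-0.0015,0],
    [0.018,0,0,-0.0005,0],
    [0.029,0,0,0,0],
    [0.029,0,0,0,0],
    [0.029,0,0,0,0]
  ],
  "force": 10
}}

```text
t: 8.18
position: [0.459, -0.1715, 0.0317]
tcp_rot: [-1.185, 2.909, -0.001]
contact_force: [-0.0, 0.8, -0.5]
opening: 0.318
gripper_force: 0.0
```

{"fn": "carry_out", "kwargs": {
  "steps": [
    [0.029,0.0007,-0.0007,0,0],
    [0.029,0.0007,-0.0007,0,0],
    [0.029,0.0007,-0.0007,0,0],
    [0.029,0.0007,-0.0007,0,0],
    [0.029,0,0,0,0]
  ]
}}

```text
t: 8.6
position: [0.4608, -0.1738, 0.0312]
tcp_rot: [1.185, -2.908, -0.003]
contact_force: [-4.6, 2.7, 2.4]
opening: 0.323
gripper_force: 2.5
```

{"fn": "carry_out", "kwargs": {
  "steps": [
    [0.029,0.0007,-0.0007,0,0],
    [0.029,0.0007,-0.0007,0,0],
    [0.029,0,0,0,0]
  ]
}}

```text
t: 8.85
position: [0.462, -0.1752, 0.0311]
tcp_rot: [1.185, -2.908, -0.003]
contact_force: [-4.6, 0.5, 2.3]
opening: 0.32
gripper_force: 2.0
```

Sliding at about 5 N.

{"fn": "carry_out", "kwargs": {
  "steps": [
    [0.029,0.0007,-0.0006,0,0],
    [0.029,0.0007,-0.0006,0,0],
    [0.029,0,0,0,0]
  ]
}}

```text
t: 9.1
position: [0.4632, -0.1765, 0.0309]
tcp_rot: [1.185, -2.907, -0.003]
contact_force: [-2.6, 1.8, -1.7]
opening: 0.321
gripper_force: 1.2
```

{"fn": "carry_out", "kwargs": {
  "steps": [
    [0.029,0.0007,-0.0006,0,0],
    [0.029,0.0007,-0.0006,0,0],
    [0.029,0,0,0,0]
  ]
}}

```text
t: 9.35
position: [0.4653, -0.1778, 0.0312]
tcp_rot: [1.185, -2.908, -0.002]
contact_force: [-4.3, 2.7, -0.2]
opening: 0.32
gripper_force: 2.4
```

{"fn": "carry_out", "kwargs": {
  "steps": [
    [0.029,0.0007,-0.0006,0,0],
    [0.029,0,0,0,0]
  ]
}}

```text
t: 9.52
position: [0.4653, -0.1779, 0.0311]
tcp_rot: [1.185, -2.908, -0.004]
contact_force: [-6.4, 6.8, 4.0]
opening: 0.317
gripper_force: 4.6
```

{"fn": "carry_out", "kwargs": {
  "steps": [
    [0.029,0.0007,-0.0006,0,0],
    [0.029,0,0,0,0]
  ]
}}

```text
t: 9.68
position: [0.4653, -0.1781, 0.0309]
tcp_rot: [1.184, -2.907, -0.006]
contact_force: [-10.0, 9.5, 7.7]
opening: 0.317
gripper_force: 6.8
```

The arm has stopped dead while the force rises to about 14 N, so the pin has probably dropped in. I'll back off, open and look.

{"fn": "carry_out", "kwargs": {
  "steps": [
    [0.029,-0.0015,0.0014,0,0],
    [0.029,-0.0015,0.0014,0,0],
    [0.05,0,0,0,0],
    [0.05,0,0,0,0],
    [0.05,0,0,0,0],
    [0.05,0,0,0.01,0],
    [0.05,0,0,0.03,0],
    [0.05,0,0,0.04,0],
    [0.05,0,0,0.04,0],
    [0.05,-0.01,0.04,0.03,0],
    [0.05,-0.01,0.04,0,0],
    [0.05,-0.01,0.04,0,0],
    [0.05,0,0.04,0,0],
    [0.05,0,0.04,0,0],
    [0.05,0,0.04,0,0],
    [0.05,0,0.04,0,0],
    [0.05,0,0,0,0]
  ]
}}

```text
t: 11.1
position: [0.436, 0.1014, 0.177]
tcp_rot: [-1.192, 2.905, 0.001]
contact_force: [0.1, -0.4, 0.2]
opening: 0.544
gripper_force: 0.0
```

```bash
python3 - <<'E'
from h import *
s=r.get_state();print(s["t"],s["position"],s["contact_force"],s["q"])
a=r.get_image("top")[190:295,255:365,::-1];b=r.get_image("scene")[220:325,245:375,::-1]
cv2.imwrite("pics/b6.png",np.hstack([cv2.resize(a,(400,380),interpolation=2),cv2.resize(b,(400,380),interpolation=2)]))
for q in(.93,.95,.97):
  P=[.517-.085*np.cos(q-.094),-.112-.085*np.sin(q-.094)]
  for z in(.075,.083):
    u,v=proj("scene",P+[z]);x,y=proj("top",P+[z]);print(q,z,"scene crop",400+(u-244.5)*400/130,(v-219.5)*380/105,"top",(x-254.5)*400/110,(y-189.5)*380/105)
E
```

```text
11.1 [0.436  0.1014 0.177 ] [ 0.0692 -0.4168  0.2096] [ 0.1759 -0.0333  2.231   0.001   0.9422 -2.1741]
0.93 0.075 scene crop 574.7183662823347 211.6501941253181 top 288.6314892573684 266.0934920106158
0.93 0.083 scene crop 574.1975490563136 201.22543937226047 top 288.7484958313654 265.632898850394
0.95 0.075 scene crop 577.396416226625 211.93138765595046 top 290.168688220042 264.2622259471239
0.95 0.083 scene crop 576.8922817500636 201.50628084724994 top 290.29556131049713 263.789905816382
0.97 0.075 scene crop 580.0837611867363 212.16645690686912 top 291.6684723107487 262.40096485216316
0.97 0.083 scene crop 579.5963888067243 201.74101449438334 top 291.80496961309433 261.91672801120853
```

View pics/b6.png

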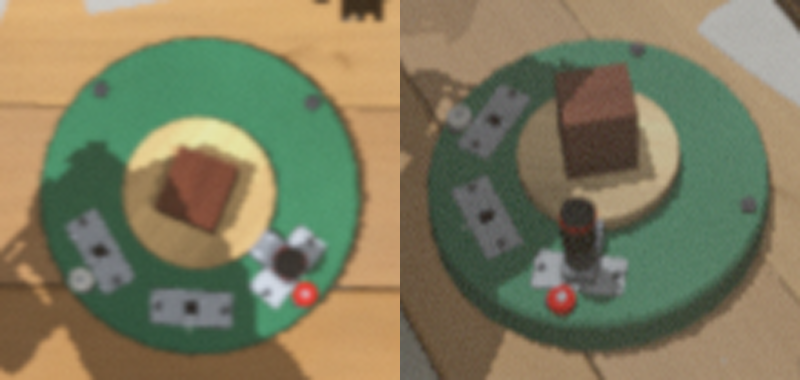

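The top view has the knob at (289,262), on the hole at q of about 0.95. In the scene view its top is at about (577,206), which does not settle whether the pin is down, so I'll compare the knob band's height numerically with the first picture.

```bash
python3 - <<'E'
from h import *
now=np.mean([r.get_image("scene")[:,:,::-1].astype(float) for _ in range(6)],0)
top=np.mean([r.get_image("top")[:,:,::-1].astype(float) for _ in range(4)],0)
first=cv2.imread("pics/scene0.png").astype(float);ft=cv2.imread("pics/top0.png").astype(float)
def band(im,box):
    a,b,c,d=box;p=im[b:d,a:c];w=np.clip(p[:,:,2]-1.25*np.maximum(p[:,:,1],p[:,:,0])-12,0,None)
    w[p.sum(2)>330]=0
    y,x=np.mgrid[b:d,a:c];return (w*x).sum()/w.sum(),(w*y).sum()/w.sum(),w.sum()
def dark(im,box):
    a,b,c,d=box;p=im[b:d,a:c].sum(2);w=np.clip(200-p,0,None);y,x=np.mgrid[b:d,a:c];return (w*x).sum()/w.sum(),(w*y).sum()/w.sum()
qs={"home":(0.0,first,(264,258,280,274)),"now":(.95,now,(294,268,312,288))}
for k,(q,im,box) in qs.items():
    P=[.517-.085*np.cos(q-.094),-.112-.085*np.sin(q-.094)]
    print(k,"band",band(im,box),"pred z.07",proj("scene",P+[.07]),"z.078",proj("scene",P+[.078]))
    u=int(round(box[0]+box[2])/2)
    c=im[box[1]-6:box[3]+12,u-2:u+3].mean(1);print(box[1]-6,c[:,::-1].astype(int).tolist())
E
```

```text
home band (np.float64(269.125), np.float64(266.875), np.float64(158.0)) pred z.07 (np.float64(270.92221664247967), np.float64(264.1739146731806)) z.078 (np.float64(270.57716151106445), np.float64(261.32652543235434))
252 [[125, 127, 127], [126, 127, 127], [143, 146, 148], [154, 156, 159], [155, 157, 161], [154, 156, 160], [137, 139, 141], [95, 94, 95], [64, 60, 54], [57, 52, 44], [58, 53, 47], [58, 52, 46], [60, 55, 46], [60, 52, 46], [69, 53, 44], [80, 49, 38], [70, 49, 41], [56, 49, 38], [53, 49, 39], [53, 47, 37], [53, 47, 38], [52, 48, 38], [57, 52, 47], [58, 54, 47], [61, 55, 51], [60, 56, 50], [68, 65, 61], [86, 86, 84], [90, 89, 88], [81, 80, 77], [84, 84, 81], [98, 98, 98], [120, 122, 123], [144, 146, 149]]
now band (np.float64(301.076630296879), np.float64(282.7495559502664), np.float64(164.20833333333334)) pred z.07 (np.float64(302.25520494153824), np.float64(279.84222168864187)) z.078 (np.float64(302.09263367569713), np.float64(276.9839714847964))
262 [[72, 55, 44], [72, 55, 44], [69, 54, 44], [67, 53, 42], [67, 52, 42], [66, 51, 41], [75, 60, 47], [100, 84, 65], [115, 100, 77], [119, 104, 81], [134, 118, 92], [153, 134, 105], [121, 106, 84], [74, 66, 55], [54, 50, 45], [52, 49, 43], [53, 49, 44], [54, 50, 44], [54, 50, 45], [54, 51, 45], [65, 49, 42], [85, 47, 39], [70, 44, 35], [52, 43, 34], [48, 44, 35], [47, 43, 35], [47, 43, 34], [48, 44, 36], [52, 49, 42], [56, 53, 48], [56, 53, 47], [57, 55, 49], [67, 66, 62], [87, 87, 87], [84, 84, 83], [76, 76, 74], [90, 91, 89], [107, 106, 106]]
```

The band sits 2.9 px below its prediction at home and 3.1 px now (a lift would take about 2.9 px off), and the band-to-bush length is 12 px in both. So the pin is fully down, and the robot is clear.

```bash
python3 -c "
from workcell import r
print(r.job_done())"
```

```text
the job is handed in; nothing more can be done
None
```

I swung the turntable to the red-tag station on the robot's right (about +0.95 rad), where the pictures show the pin fully home; I handed the job in with the knob free at about 11.5 s, pushing with no more than about 16 N at the wrist, and the interface returned no verdict.

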